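Set up a camshaft on V-blocks for a run-out check

TASK

Set the camshaft up on the surface plate for a run-out check: stand the matched pair of small V-blocks on the plate in line with the screw of the end stop, one centred under each end journal of the camshaft, then lay it in them with its plain end up to the end stop's ball (touching it or less than a centimetre short) and its flange pointing away. Last, stand the dial gauge on the plate behind the camshaft (the side away from the robot) so that its stylus is over the centre of the middle journal. Set each part down gently, not dropping it, and leave the big odd V-block and the parallel block where they are.

Things in the scene. Friction and masses are not known exactly. Their poses are not given: they have to be found in the camera images.
- plate: Dark granite surface plate, fixed, 220 (its x) x 320 (its y) x 50 mm; origin at the centre of its underside, its top 50 mm above that. Its +x side is the one away from the robot ('behind'), y its long side.
- stop_mid (a point): End stop: dark steel block 50 (x) x 34 (y) x 60 mm high, fixed on the plate at one short end (left or right, it varies), axes parallel to the plate's. A screw runs through it along y with a ball at each end, tips 31 mm from the centre; the one facing the plate's middle is used. Point: on the screw, block's centre, 40.6 mm above the plate (the camshaft's axis height in the small V-blocks).
- vblock_a_mid (a point): One of the matched pair of small bright steel V-blocks, loose, 0.45 kg, interchangeable: 50 (its x, across the vee) x 32 (its y, along the vee) x 38 mm high, 90 degree vee open at the top, solid below 20 mm. Grip it by the plain sides 50 mm apart. Point: centre of the block, 19 mm above its underside; z up.
- vblock_b_mid (a point): The other V-block of the pair, the same in every way.
- camshaft_mid (a point): Steel camshaft, loose, 0.6 kg, level in a fixed wooden cradle (notched uprights 44 mm high under the end journals, 12 mm board between). Journals 32 mm diameter, 26 wide, at -62, 0, +62 mm along its x; cam lobes between are smaller. Plain 18 mm end at x = -90, 44 mm flange at +92 to +101. Point: on the axis, centre of middle journal, 43 mm above the bench at start; x to the flange, y, z roll freely.
- dial_column (a point): Dial gauge on a loose stand, 0.65 kg: grey base 70 x 60 x 36 mm (x from -40 to +30 mm of the column), upright 16 mm round column, top 180 mm above the underside, arm to -x at 94 mm height with the dial (42 mm diameter, top at 146 mm, face to -x), stylus down. Pick up by the column's top. Point: on the column's axis, 160 mm above the underside; z up, -x towards the dial.
- dial_tip (a point): Lowest point of the dial gauge's stylus: 90 mm from the column's axis along the stand's -x, 64 mm above its underside (some 7 mm clear above the seated camshaft). Rigid with the stand.
- vblock_odd_mid (a point): The odd, bigger V-block, not of the pair: 64 x 52 x 56 mm, loose, not to be used or moved. Point: its centre, 28 mm up.
- parallel_block_mid (a point): Bright steel parallel block with holes, 75 (plate x) x 25 (plate y) x 50 mm high, loose, standing on the plate at the end opposite the end stop; not to be moved. Point: its centre, 25 mm above the plate.
Mind the look-alikes: they are no part of the job. Leave any pink look-alike of the part that bears camshaft_mid alone.

How it is judged:
By the outcome, as a careful person would: the job done as asked, in the order asked, and still so for the second after the job is handed in, with the robot touching nothing.
It also fails if it takes over 112 s, if anything falls off the work surface, if the arm or the gripper's body presses on something with over 40 N, if the wrist force passes 120 N, or if a joint passes its speed limit or range.

ROBOT

A 7-joint arm with a two-finger parallel gripper is mounted at the origin on the work surface. World frame = base frame: x ahead of the robot, y to its left, z up, the work surface at z = 0. Lengths are in mm, angles in rad, forces in N, time in s.
With the tool pointing down it reaches from about 400 to 875 mm from the base axis. Payload 19.3 kg.
Tool frame: the origin (TCP) lies at the very end of the fingers, on their centre line; the grasp point (between the pads) lies 19 mm behind it (grip_point_offset is the z of the grasp point in the tool frame, in mm); z points along the fingers, x is the direction in which the jaws open and shut, and the axes are right-handed (so a half turn about z gives the same grasp; the last joint's range is limited). The gripper opens to 85 mm and grips with 20 to 120 N. Pads are 22 mm wide; open, the fingers measure 114 mm over their backs; the gripper's body (76 mm by 85 mm) begins 54 mm behind the grasp point. The pads swing forward as they close: fully open they stand 13 mm farther back than shut.
Start: joints at [-1.283, 0.521, -0.036, 1.599, 0.021, 1.021, -0.113], TCP at [218.902, 585.403, 231.291] pointing down, gripper open.
Joint ranges: [-2.91, 2.91], [-0.3, 2.13], [-1.5, 1.42], [0.17, 2.43], [-1.26, 4.41], [0.16, 1.93], [-2.52, 2.52]. Speed limits (rad/s): [1.89, 1.89, 2.39, 2.39, 3.01, 3.01, 3.01].

INTERFACE

Orientations are given as a 3x3 rotation matrix whose columns are the frame's x, y, z axes.
In Python, from workcell import movep, movel, goto_joints, open_gripper, clamp, wait, inverse_kinematics, read_state, camera, PlanningError, finish_job, grip_point_offset gives the robot as it stands. Calls block until the motion is done:
- movep(position, orientation): joint-space move of the TCP to a pose.
- movel(position, frame=None, max_speed=150, guard=None): straight line of the TCP; frame=None keeps the orientation; max_speed is the mean speed in mm/s. With guard (N) it stops when the force on the tool has changed by that much, and returns True; else False.
- goto_joints(angles): joint-space move.
- open_gripper() and clamp(): open the fingers fully, or close them until they stop; the grip force is fixed at half the most.
- wait(seconds).
- inverse_kinematics(position, orientation): joint angles nearest the present ones, or None.
- read_state(): the state.
- camera(name): name is "scene" or "top" or "wrist"; returns a dict with "image" (384x512x3 uint8, blue, green, red), "range_z" (384x512 float32, mm along the optical axis (not along the pixel's ray), 0 where there is no reading), "fx", "fy", "cx", "cy" (pixels), "cam_to_world" (4x4, takes a point from camera to world coordinates). Camera axes: x right, y up, looking along -z (the intrinsics and any distortion apply to the point x, -y, -z); pixel columns grow to the right and rows downward; lengths in mm; the calibration is good to about 2 mm. A picture is of the moment at which its call begins.
A pose or a line that the arm cannot do raises PlanningError and nothing moves.
- finish_job(): hands the job in, once; it reports no verdict.
The state is a dict: "time": time; "qpos": joint angles; "qvel": joint speeds; "joint_efforts": joint torques, N m; "eef_pos": TCP position; "tool_rot": TCP orientation; "ft_force": force on the tool from outside, world axes, zero at the start; "torque": the same for the moment, N m; "finger_gap": finger opening in mm.
Only numpy, scipy, OpenCV 4.12 (cv2) and the standard library are available. Lean on these libraries where they do the work, as an engineer would, in place of code of your own. Each camera call takes 0.05 s, during which the arm holds its last target. There are 200 camera calls.

## Working session

There is one attempt and no reset: what is moved stays moved. The work goes in short steps, each a Python script; the robot and the scene stay as the last script left them, time stands still between calls to the robot, and variables do not carry over. Pictures are saved under pics/ and viewed, about 12 in all and at most 16, crops included, and the job is handed in when it is done.

```bash
ls; mkdir -p pics; cat > h.py <<'E'
import numpy as np, cv2
from workcell import *
def snap(name,fn=None):
    c=camera(name)
    if fn: cv2.imwrite('pics/'+fn,c['image'])
    np.savez('/tmp/%s.npz'%name,**{k:np.asarray(v) for k,v in c.items()})
    return c
def cloud(c):
    z=c['range_z'];v,u=np.mgrid[:z.shape[0],:z.shape[1]]
    p=np.stack([(u-c['cx'])/c['fx']*z,-(v-c['cy'])/c['fy']*z,-z],-1)
    M=np.asarray(c['cam_to_world']);w=p@M[:3,:3].T+M[:3,3]
    w[z<=0]=np.nan
    return w
E
python3 - <<'E'
from h import *
for n in('scene','top'):
    c=snap(n,n+'0.png');print(n,{k:v for k,v in c.items() if k not in('image','range_z')})
s=read_state();print(s['time'],s['tool_rot'],s['finger_gap'],grip_point_offset)
E
```

```text
pics
scene {'fx': 350.502229636793, 'fy': 350.502229636793, 'cx': 249.09280603098873, 'cy': 184.76501945116846, 'cam_to_world': array([[ 1.19062819e-01, -7.21026387e-01,  6.82601636e-01,
         1.04908742e+03],
       [ 9.92771188e-01,  7.59647955e-02, -9.29231796e-02,
        -1.45449552e+02],
       [ 1.51463708e-02,  6.88730933e-01,  7.24858806e-01,
         7.79318572e+02],
       [ 0.00000000e+00,  0.00000000e+00,  0.00000000e+00,
         1.00000000e+00]])}
top {'fx': 417.65636736887456, 'fy': 417.65636736887456, 'cx': 258.64889439690756, 'cy': 190.74842373212917, 'cam_to_world': array([[ 1.91527980e-03,  9.89747723e-01, -1.42813786e-01,
         2.79593224e+02],
       [-9.99995505e-01,  1.56616873e-03, -2.55689079e-03,
        -3.71634191e+01],
       [-2.30700635e-03,  1.42818041e-01,  9.89746273e-01,
         1.33194240e+03],
       [ 0.00000000e+00,  0.00000000e+00,  0.00000000e+00,
         1.00000000e+00]])}
0.1 [[ 3.50240573e-01  9.36659728e-01 -3.09573632e-04]
 [ 9.36659210e-01 -3.50240705e-01 -9.85881462e-04]
 [-1.03186075e-03  5.53306942e-05 -9.99999466e-01]] 85.66623651568997 -18.700000000000003
```

View pics/top0.png

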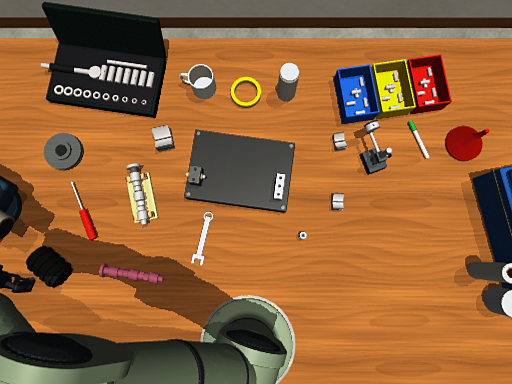

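View pics/scene0.png

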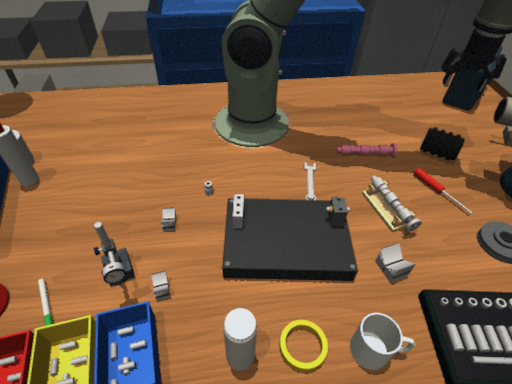

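Top view: the end stop is at (195,175), the plate's +y end, and the parallel block at (280,186). The two small V-blocks are at (339,141) and (337,201); the larger odd one at (162,137) is not used. The steel camshaft in its cradle is at (139,190); the pink look-alike at (130,273) stays put. The dial gauge is at (375,150). Next I'll confirm these in an enlarged crop and measure.

```bash
python3 - <<'E'
from h import *
c=dict(np.load('/tmp/top.npz'));w=cloud(c);im=c['image']
b=[(120,155,160,230),(325,110,400,220)]
t=[cv2.resize(im[y0:y1,x0:x1],None,fx=5,fy=5,interpolation=cv2.INTER_CUBIC) for x0,y0,x1,y1 in b]
o=np.zeros((560,600,3),np.uint8)
for k,(a,x) in enumerate(zip(t,(0,215))): o[:min(a.shape[0],560),x:x+a.shape[1]]=a[:560,:600-x]
cv2.imwrite('pics/crop0.png',o)
def rect(name,x0,y0,x1,y1,zlo,zhi):
    p=w[y0:y1,x0:x1].reshape(-1,3);p=p[(p[:,2]>zlo)&(p[:,2]<zhi)]
    r=cv2.minAreaRect(p[:,:2].astype(np.float32));print(name,len(p),np.round(r[0],1),np.round(r[1],1),round(r[2],1),'z',np.round(np.percentile(p[:,2],[5,50,95]),1))
rect('plate',180,125,300,216,44,56)
rect('stop',180,155,215,195,90,130)
rect('par',268,165,292,205,85,115)
rect('va',325,125,350,155,28,45)
rect('vb',325,188,350,215,28,45)
rect('cam',115,155,165,230,38,70)
rect('cradle',115,155,165,230,6,70)
rect('odd',145,120,180,155,45,65)
rect('base',355,120,400,180,28,42)
rect('dialtop',355,110,400,180,165,195)
rect('dialarm',355,110,400,180,85,150)
rect('bench',300,230,330,260,-20,20)
E
```

```text
plate 6408 [532.5  26.1] [320.4 220.8] 82.2 z [46.1 50.2 54.2]
stop 247 [506.4 158.8] [53.  55.2] 51.0 z [ 94.3 109.1 113.1]
par 212 [473.1 -94.5] [25.3 75.9] 82.1 z [ 96.3 100.1 103.7]
va 106 [ 632.2 -293.3] [51.8 34.2] 9.3 z [28.5 34.8 42.2]
vb 109 [ 435.9 -281.1] [33.4 48.6] 88.0 z [28.9 35.8 41.4]
cam 638 [454.7 341.3] [191.1  61.3] 13.7 z [41.4 52.7 60.8]
cradle 1309 [467.  348.2] [235.2 156. ] 1.6 z [ 7.6 36.1 59.2]
odd 150 [638.7 274.6] [67.  51.2] 13.7 z [45.6 51.2 58.1]
base 305 [ 568.1 -398. ] [70.2 60.5] 20.0 z [31.5 35.9 40.3]
dialtop 34 [ 563.6 -399.9] [14.2 13.4] 36.7 z [167.9 179.9 183.6]
dialarm 327 [ 607.4 -390.7] [118.3  45.9] 24.0 z [ 93.5 108.6 146. ]
bench 854 [ 300.6 -211. ] [93.6 91.5] 89.8 z [-4.1  0.4  5.1]
```

View pics/crop0.png

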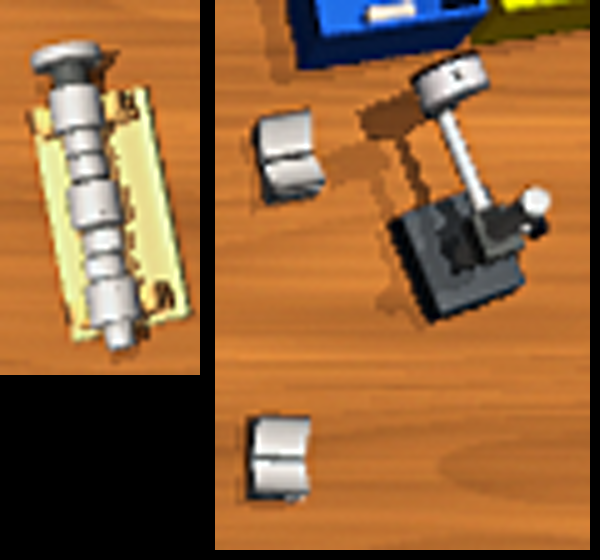

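The crop confirms it: the steel camshaft's flange points to +x (far end), and the two blocks are equal in size with their vees along about y. The dial points to about +x. Now I'll look closely with the wrist camera at the plate, then at V-block a.

```bash
cat >> h.py <<'E'
def R(deg):
    a=np.radians(deg);c,s=np.cos(a),np.sin(a)
    return np.array([[c,s,0],[s,-c,0],[0,0,-1.]])
def rect(w,name,zlo,zhi,xy=None,rad=60):
    p=w.reshape(-1,3);p=p[(p[:,2]>zlo)&(p[:,2]<zhi)]
    if xy is not None: p=p[np.hypot(p[:,0]-xy[0],p[:,1]-xy[1])<rad]
    if len(p)<5: print(name,'none');return
    r=cv2.minAreaRect(p[:,:2].astype(np.float32));print(name,len(p),np.round(r[0],1),np.round(r[1],1),round(r[2],1),'z',np.round(np.percentile(p[:,2],[5,50,95]),1));return r
E
python3 - <<'E'
from h import *
movep([500,90,330],R(80));c=snap('wrist','w_plate.png');w=cloud(c);np.savez('/tmp/plate.npz',w=w,im=c['image'])
print(read_state()['time'],np.round(read_state()['qpos'],2))
rect(w,'stop',105,116,(506,158),45); rect(w,'par',95,104,(473,-94),60); rect(w,'screw',84,100,(506,158),60)
movep([632,-293,230],R(9.3));c=snap('wrist','w_va.png');w=cloud(c)
print(read_state()['time'],np.round(read_state()['qpos'],2))
rect(w,'va',30,44,(632,-293));rect(w,'va top',36,42,(632,-293));rect(w,'vb',30,44,(436,-281))
a=cv2.imread('pics/w_plate.png');cv2.imwrite('pics/pair.png',cv2.resize(np.vstack([a,c['image']]),(400,600)))
E
```

```text
2.225 [-0.54  0.24  0.3   1.78 -0.08  1.13  1.18]
stop 899 [507.7 156.9] [33.9 50.3] 82.3 z [107.5 109.  110.3]
par 955 [473.9 -95.4] [25.8 74. ] 81.9 z [ 97.4  99.2 100.5]
screw 229 [500.8 154.8] [43.4 56.9] 14.4 z [84.9 94.4 99. ]
3.8167 [ 0.    0.72  0.61  1.41 -0.43  1.14  0.84]
va 476 [ 633.1 -294.6] [49.7 32.3] 10.2 z [30.7 35.8 38.1]
va top 229 [ 633.  -294.6] [49.7 31.9] 10.6 z [36.1 37.1 38.3]
vb 599 [ 437.5 -283.6] [32.2 51.5] 87.3 z [30.6 35.5 37.8]
```

View pics/pair.png

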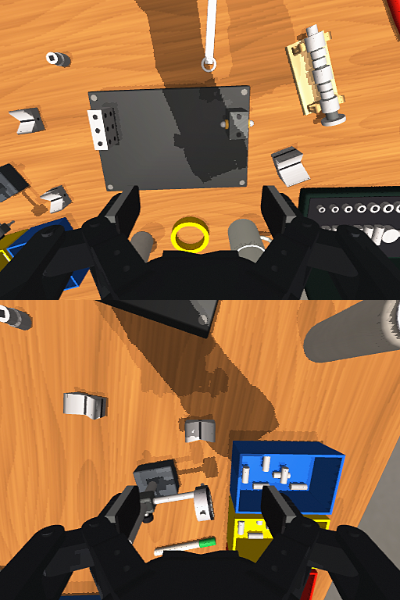

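Both views are clear: stop on the plate, parallel block opposite, V-blocks free to grip. The depth fits match the stated sizes. Place V-block a next.

```bash
cat >> h.py <<'E'
YAW=-7.8
ex=np.array([np.cos(np.radians(YAW)),np.sin(np.radians(YAW))]);ey=np.array([-ex[1],ex[0]])
stop=np.array([507.7,156.9]); mid=stop-125*ey
def st(t=''):
    s=read_state();print(t,'t=%.1f'%s['time'],'gap %.1f'%s['finger_gap'],'p',np.round(s['eef_pos'],1),'F',np.round(s['ft_force'],1),'q',np.round(s['qpos'],2))
def xyz(p,z): return [p[0],p[1],z]
def pickplace_v(p,yaw,q,z=5,hop=110):
    movep(xyz(p,z+60),R(yaw));movel(xyz(p,z),max_speed=100);clamp();st('clamped')
    movel(xyz(p,z+hop),max_speed=200)
    movep(xyz(q,50+z+60),R(YAW));movel(xyz(q,50+z+8),max_speed=120)
    print('guard',movel(xyz(q,50+z-3),max_speed=15,guard=6));st('down')
    open_gripper();movel(xyz(q,50+z+80),max_speed=200);st('up')
E
python3 - <<'E'
from h import *
for q in (mid+62*ey,mid-62*ey,mid): print(np.round(q,1))
w=np.load('/tmp/plate.npz')['w'];rect(w,'cam',45,70,(455,341),130)
pickplace_v((633,-294.6),10.4,mid+62*ey)
E
```

```text
[499.1  94.5]
[482.3 -28.4]
[490.7  33.1]
cam 2442 [456.6 337. ] [190.2  42.1] 15.2 z [46.5 52.7 58.8]
clamped t=5.7 gap 49.0 p [ 633.3 -294.7    5.7] F [-1.3  0.6  5.5] q [ 0.08  0.97  0.46  1.53 -0.55  0.78  0.95]
guard True
down t=9.0 gap 49.2 p [499.2  94.6  55.6] F [-2.3 -0.3 13.9] q [-0.71  0.71  0.57  2.05 -0.7   0.58  0.22]
up t=10.0 gap 85.5 p [499.1  94.8 135.2] F [ 0.7  0.1 -0.1] q [-0.81  0.59  0.71  2.02 -0.57  0.74  0.12]
```

```bash
python3 - <<'E'
from h import *
movep([470,-283,200],R(-2.7));w=cloud(snap('wrist'))
r=rect(w,'vb',30,44,(437,-283));rect(w,'vbtop',36,42,(437,-283))
p=np.array(r[0]);a=r[2]; a=a-90 if a>45 else a
assert abs(a+2.7)<5 and np.hypot(*(p-[437.5,-283.6]))<5
pickplace_v(p,a,mid-62*ey)
movep(xyz(mid-60*ex,250),R(YAW));c=snap('wrist','w_v.png');w=cloud(c);st()
for s in(62,-62): 
    r=rect(w,'v',81,92,mid+s*ey,40);d=np.array(r[0])-mid;print(d@ex,d@ey)
rect(w,'stop',105,116,stop,45)
E
```

```text
vb 587 [ 437.4 -283.6] [32.3 50. ] 87.4 z [30.6 35.8 37.9]
vbtop 274 [ 437.3 -283.9] [32.  49.9] 87.1 z [36.1 37.  38.1]
clamped t=13.3 gap 49.3 p [ 437.7 -283.7    5.6] F [-1.8  1.1 10.5] q [ 0.15  0.79  0.44  2.03 -0.71  0.48  1.07]
guard True
down t=16.2 gap 49.1 p [482.5 -28.2  55.6] F [-1.8  0.8 15.6] q [-0.48  0.69  0.58  2.12 -0.73  0.54  0.5 ]
up t=17.2 gap 85.7 p [482.4 -28.  135.2] F [ 0.5  0.2 -0.2] q [-0.6   0.57  0.74  2.08 -0.59  0.71  0.39]
 t=17.9 gap 85.4 p [431.3  40.8 249.2] F [ 0.3 -0.1  0.4] q [-1.04  0.31  1.02  2.09 -0.34  0.91  0.02]
v 645 [501.5 105.9] [54.9 50.3] 82.4 z [81.5 86.1 88.1]
0.8212246779610165 73.66360447972954
v 471 [483.2 -28.3] [32.9 50.3] 82.1 z [81.5 85.9 88. ]
0.876550362300062 -61.81150558347643
stop 2087 [507.9 156.6] [34.  50.3] 82.2 z [107.5 109.1 110.4]
```

View pics/w_v.png

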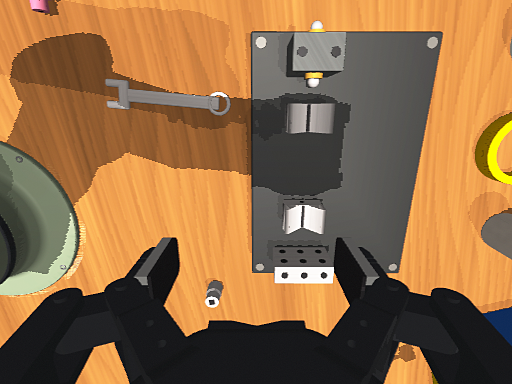

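The two V-blocks stand in line with the stop's ball (313,82), at (310,117) and (305,215), and their measured spacing is good. Next the camshaft, with one close look first.

```bash
python3 - <<'E'
from h import *
for y in(104.5,-75.5):
    print(y,[None if (q:=inverse_kinematics(p,R(y))) is None else np.round(q,2) for p in([457,337,28],[457,337,150])])
for y in(-7.8,172.2):
    print(y,[None if (q:=inverse_kinematics(xyz(mid,z),R(y))) is None else np.round(q,2) for z in(75,160)])
movep([470,340,230],R(104.5));c=snap('wrist','w_cam.png');w=cloud(c);st();np.savez('/tmp/cam.npz',w=w,im=c['image'])
p=w.reshape(-1,3);p=p[(p[:,2]>48)&(p[:,2]<70)&(np.hypot(p[:,0]-456,p[:,1]-337)<120)]
top=p[p[:,2]>56.5,:2]  # journal crests + flange
m=top.mean(0);u=np.linalg.svd(top-m,full_matrices=False)[2][0];u*=np.sign(u[0]);n=np.array([-u[1],u[0]])
print('ang',np.degrees(np.arctan2(u[1],u[0])),m)
s=(p[:,:2]-m)@u;l=(p[:,:2]-m)@n
for a in np.arange(-120,125,3):
    k=(s>=a)&(s<a+3)
    if k.sum()>3: print(a,k.sum(),'z%.1f w%.1f c%.1f'%(np.percentile(p[k,2],95),np.ptp(l[k]),(l[k].max()+l[k].min())/2),end=' | ')
E
```

```text
104.5 [array([-0.89,  0.74,  0.22,  1.89, -0.29,  0.54,  1.34]), array([-0.96,  0.55,  0.31,  1.84, -0.23,  0.78,  1.29])]
-75.5 [array([-1.31,  0.97,  0.89,  1.91, -1.07,  0.82, -1.13]), array([-1.4 ,  0.84,  1.08,  1.86, -0.88,  1.01, -1.26])]
-7.8 [array([-0.67,  0.69,  0.68,  2.09, -0.75,  0.62,  0.4 ]), array([-0.78,  0.56,  0.82,  2.04, -0.58,  0.79,  0.26])]
172.2 [array([-0.94,  1.07,  1.25,  2.1 , -1.25,  1.07, -2.28]), array([ 0.59,  0.62, -1.07,  1.98,  0.68,  0.95,  2.18])]
 t=19.2 gap 85.3 p [470.6 338.6 229.8] F [ 0.   0.3 -0.4] q [-1.    0.48  0.39  1.74 -0.21  0.97  1.29]
ang 12.985375904751569 [468.31096582 343.39954275]
-111 9 z50.9 w8.9 c-0.6 | -108 32 z50.8 w13.5 c-0.5 | -105 24 z51.2 w11.2 c-0.4 | -102 27 z51.3 w11.3 c-0.3 | -99 31 z51.0 w11.4 c-0.3 | -96 41 z57.5 w20.0 c-2.5 | -93 70 z57.9 w27.3 c-0.0 | -90 66 z57.5 w28.5 c-0.5 | -87 70 z58.1 w28.6 c-0.4 | -84 70 z58.3 w27.5 c0.2 | -81 72 z58.1 w27.6 c0.3 | -78 73 z57.4 w28.8 c-0.2 | -75 62 z58.1 w26.6 c-0.1 | -72 59 z57.9 w27.8 c-0.6 | -69 57 z57.7 w26.7 c0.1 | -66 47 z54.6 w19.8 c1.3 | -63 45 z55.3 w21.1 c0.8 
[... 543 characters left out ...]
.4 c0.3 | 3 40 z53.7 w18.7 c-0.2 | 6 30 z53.8 w18.7 c-0.2 | 9 36 z53.5 w18.8 c-0.0 | 12 32 z52.5 w16.3 c-1.2 | 15 36 z53.5 w18.9 c0.1 | 18 33 z54.5 w17.7 c-0.4 | 21 37 z53.5 w17.8 c-0.3 | 24 33 z53.7 w17.7 c-0.3 | 27 27 z53.0 w19.1 c1.7 | 30 78 z57.6 w28.1 c-0.1 | 33 52 z57.4 w28.2 c-0.0 | 36 47 z57.8 w28.2 c0.1 | 39 50 z58.4 w28.2 c0.1 | 42 51 z58.1 w28.3 c0.2 | 45 53 z57.8 w28.5 c0.3 | 48 44 z57.7 w27.1 c-0.3 | 51 48 z58.1 w27.1 c-0.2 | 54 35 z57.6 w27.3 c-0.1 | 57 14 z52.5 w16.9 c-0.0 | 60 28 z53.0 w17.0 c0.1 | 63 29 z53.3 w17.1 c0.1 | 66 28 z53.5 w15.7 c-0.5 | 69 27 z53.6 w17.2 c0.3 | 72 153 z62.9 w39.5 c-0.3 | 75 64 z63.8 w39.6 c-0.3 | 78 66 z64.0 w39.7 c-0.1 | 81 20 z63.0 w36.8 c-1.6 |
```

View pics/w_cam.png

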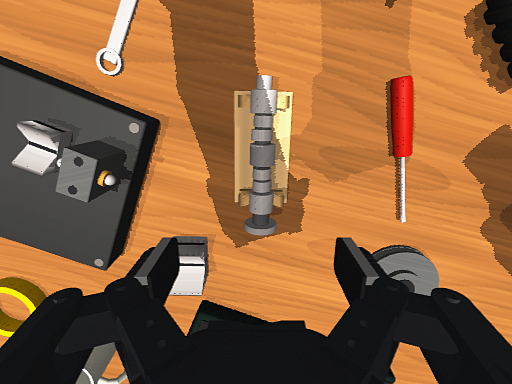

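The camshaft's crests give angle 13.0°, with the middle journal 19.7 mm short of the centroid. In this picture the shaft lies at (262,155), flange nearest the gripper. Now I'll grip the middle journal.

```bash
python3 - <<'E'
from h import *
a=13.0;u=np.array([np.cos(np.radians(a)),np.sin(np.radians(a))]);p=np.array([468.31,343.4])-19.7*u
movep(xyz(p,85),R(a+90));movel(xyz(p,24.5),max_speed=80);clamp();st('clamp')
movel(xyz(p,60),max_speed=60);movel(xyz(p,190),max_speed=200);st('lift')
movep(xyz(mid,190),R(YAW));st('over')
c=snap('scene','s_hold.png');c=snap('wrist','w_hold.png')
E
```

```text
clamp t=21.3 gap 30.4 p [449. 340.  25.] F [-3.9  3.8  6.6] q [-0.93  0.75  0.26  1.91 -0.35  0.53  1.36]
lift t=22.8 gap 30.3 p [448.5 338.7 188.9] F [-0.1 -0.3 -7.2] q [-1.03  0.5   0.38  1.83 -0.24  0.86  1.27]
over t=24.0 gap 30.5 p [490.8  34.1 189.6] F [ 0.8  0.4 -7.4] q [-0.84  0.53  0.91  2.02 -0.55  0.86  0.24]
```

View pics/w_hold.png

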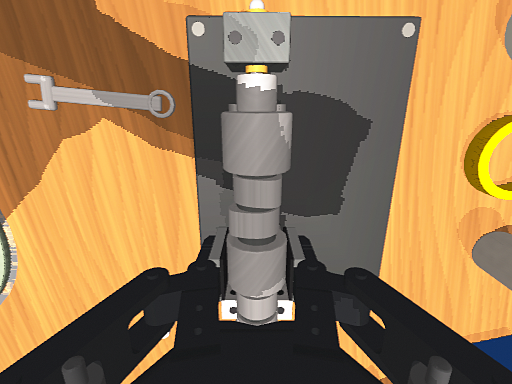

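The shaft is held by its middle journal, with the plain end (257,90) toward the stop. Before lowering, I'll check tilt and end position from depth.

```bash
python3 - <<'E'
from h import *
w=cloud(dict(np.load('/tmp/wrist.npz')));p=w.reshape(-1,3);d=p[:,:2]-mid;X=d@ex;Y=d@ey
k=(p[:,2]>195)&(abs(X)<22)&(Y>20)
for a in range(20,110,4):
    j=k&(Y>=a)&(Y<a+4)
    if j.sum()>5: print(a,'z%.1f c%.1f w%.1f'%(np.percentile(p[j,2],97),(X[j].max()+X[j].min())/2,np.ptp(X[j])),'ymax%.1f'%Y[j].max(),end=' | ')
E
```

```text
20 z289.4 c0.6 w40.2 ymax24.0 | 24 z218.4 c-0.7 w24.6 ymax28.0 | 28 z218.2 c-1.0 w25.0 ymax31.9 | 32 z219.8 c0.7 w22.4 ymax36.0 | 36 z220.0 c0.2 w23.0 ymax40.0 | 40 z219.8 c0.3 w22.5 ymax44.0 | 44 z219.8 c0.6 w22.9 ymax47.0 | 48 z222.7 c0.3 w31.2 ymax52.0 | 52 z222.8 c0.3 w30.9 ymax56.0 | 56 z222.9 c-0.1 w31.0 ymax60.0 | 60 z223.1 c0.3 w31.1 ymax64.0 | 64 z223.0 c0.2 w30.7 ymax68.0 | 68 z223.1 c0.2 w31.0 ymax72.0 | 72 z222.8 c0.2 w30.9 ymax76.0 | 76 z216.3 c0.2 w17.3 ymax80.0 | 80 z216.3 c-0.1 w17.5 ymax84.0 | 84 z216.4 c0.2 w17.9 ymax88.0 | 88 z216.1 c0.2 w17.7 ymax89.2 |
```

Level, centred and on target. Lower it.

```bash
python3 - <<'E'
from h import *
movel(xyz(mid,84),max_speed=120)
print(movel(xyz(mid,67),max_speed=12,guard=5));st('down')
open_gripper();st('open');movel(xyz(mid,190),max_speed=150)
movep(xyz(mid-50*ex-30*ey,280),R(YAW));c=snap('wrist','w_seat.png');w=cloud(c);st()
p=w.reshape(-1,3);d=p[:,:2]-mid;X=d@ex;Y=d@ey
k=(p[:,2]>93)&(abs(X)<24)
for a in range(-112,112,4):
    j=k&(Y>=a)&(Y<a+4)
    if j.sum()>5: print(a,'z%.1f c%.1f w%.1f'%(np.percentile(p[j,2],97),(X[j].max()+X[j].min())/2,np.ptp(X[j])),end=' | ')
E
```

```text
True
down t=26.1 gap 30.4 p [490.8  33.1  73.1] F [-0.3 -0.3  6.8] q [-0.68  0.69  0.68  2.09 -0.77  0.62  0.41]
open t=26.6 gap 85.2 p [490.1  33.2  72.6] F [-0.3 -0.7  0.2] q [-0.68  0.69  0.68  2.09 -0.77  0.62  0.41]
 t=28.1 gap 85.6 p [437.2  10.8 279.3] F [-0.   0.6 -0.4] q [-1.07  0.3   1.13  2.04 -0.33  1.    0.1 ]
-104 z112.3 c-0.2 w40.4 | -100 z112.0 c-0.4 w40.0 | -96 z111.3 c0.7 w42.4 | -92 z101.6 c0.6 w21.2 | -88 z101.5 c1.0 w20.1 | -84 z101.4 c0.8 w19.9 | -80 z105.6 c-1.3 w26.3 | -76 z106.3 c0.4 w29.9 | -72 z106.4 c0.1 w29.5 | -68 z106.4 c-0.1 w29.1 | -64 z105.8 c0.6 w30.9 | -60 z105.9 c1.0 w29.9 | -56 z105.8 c0.9 w29.7 | -52 z104.6 c0.5 w29.2 | -48 z102.1 c0.6 w21.5 | -44 z356.2 c1.6 w23.8 | -40 z358.2 c6.3 w32.4 | -36 z360.4 c3.9 w34.6 | -32 z364.3 c2.5 w31.7 | -28 z367.6 c1.8 w28.6 | -24 z370.7 c-2.6 w38.4 | -20 z372.2 c0.0 w48.0 | -16 z372.6 c-3.7 w40.7 | -12 z359.4 c-2.0 w35.5 | -8 z105.8 c0.4 w29.5 | -4 z106.2 c0.2 w29.0 | 0 z106.1 c1.0 w30.9 | 4 z106.0 c0.7 w30.7 | 8 z105.9 c0.5 w30.2 | 12 z101.2 c0.2 w17.8 | 16 z102.4 c-0.5 w24.6 | 20 z102.0 c-0.8 w24.1 | 24 z101.9 c-0.9 w24.0 | 28 z102.4 c-0.6 w23.0 | 32 z103.2 c1.3 w21.8 | 36 z103.6 c1.0 w21.7 | 40 z103.5 c0.9 w21.4 | 44 z105.6 c1.1 w29.4 | 48 z106.1 c0.3 w30.0 | 52 z106.4 c0.5 w29.0 | 56 z106.1 c1.1 w30.5 | 60 z106.5 c1.1 w30.3 | 64 z106.2 c0.6 w29.9 | 68 z106.1 c0.3 w29.5 | 72 z105.5 c0.2 w29.5 | 76 z99.1 c0.7 w14.9 | 80 z99.5 c0.4 w14.8 | 84 z98.9 c0.9 w16.0 | 96 z96.3 c-0.2 w10.2 | 100 z98.8 c0.1 w15.6 | 104 z109.4 c0.2 w46.9 | 108 z110.3 c-0.2 w47.2 |
```

View pics/w_seat.png

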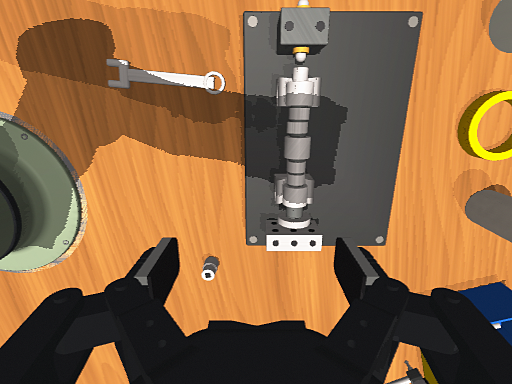

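The shaft is seated and level: crests at 106, plain end at (300,70) just short of the ball at (300,55). Next, the dial gauge close up and an IK search over grip yaw.

```bash
python3 - <<'E'
from h import *
w=cloud(dict(np.load('/tmp/wrist.npz')));p=w.reshape(-1,3);d=p[:,:2]-mid;X=d@ex;Y=d@ey
def rng(n,m): print(n,np.round([Y[m].min(),Y[m].max()],1),m.sum())
rng('plain+neck',(p[:,2]>93)&(p[:,2]<101)&(abs(X)<6)&(Y>74)&(Y<91)); rng('ball',(p[:,2]>88)&(abs(X)<6)&(Y>90)&(Y<104))
rng('midj',(p[:,2]>104.3)&(p[:,2]<108)&(abs(X)<8)&(abs(Y)<30));rng('j+',(p[:,2]>104.8)&(p[:,2]<108)&(abs(X)<8)&(abs(Y-62)<22));rng('flange',(p[:,2]>108)&(p[:,2]<114)&(abs(X)<15)&(Y<-85)&(Y>-115))
movep([520,-380,300],R(10));c=snap('wrist','w_dial.png');w=cloud(c);st();p=w.reshape(-1,3)
rect(w,'base',30,40,(568,-398),60);r=rect(w,'coltop',174,186,(563,-400),40);rect(w,'arm',86,104,(607,-390),90);rect(w,'dial',110,150,(640,-380),50);
t=22.;col=np.array([563.6,-399.9])
from scipy.spatial.transform import Rotation
for f in range(-180,180,15):
    a=[inverse_kinematics([563,-400,z],R(f)) for z in(141.5,280)];g=f+172.2-t
    b=[inverse_kinematics(xyz(mid+90*ex-1.5*ey,z),R(g)) for z in(191.5,280)]
    if all(q is not None for q in a+b): print(f-t,[np.round(q,1) for q in a[1:]+b])
E
```

```text
plain+neck [74.  87.6] 146
ball [ 94.3 103.8] 105
midj [-14.8  10.3] 202
j+ [47.1 72.3] 161
flange [-103.4  -93.6] 129
 t=29.8 gap 85.1 p [ 520.7 -378.8  299.9] F [ 0.8 -0.1  1.1] q [ 0.04  0.63  0.84  1.49 -0.48  1.24  1.12]
base 1130 [ 569.9 -401.2] [69.8 60.1] 19.8 z [33.2 35.  36.4]
coltop 178 [ 565.  -402.4] [14.8 15.5] 59.5 z [175.3 178.9 180.2]
arm 534 [ 602.5 -399.2] [102.9  44.7] 19.7 z [ 90.4  97.4 101.4]
dial 861 [ 650.7 -371.5] [21.7 42. ] 19.0 z [116.4 139.4 145.7]
-202.0 [array([-0. ,  0.9,  1.2,  1.4, -0.9,  1.4, -2. ]), array([-0.8,  0.7,  1. ,  1.8, -0.7,  1. , -0. ]), array([-0.8,  0.6,  1.1,  1.7, -0.6,  1.2, -0.1])]
-187.0 [array([-0. ,  0.9,  1.2,  1.4, -0.9,  1.4, -1.7]), array([-0.7,  0.7,  0.9,  1.8, -0.6,  1. ,  0.2]), array([-0.8,  0.6,  1. ,  1.7, -0.5,  1.2,  0.1])]
-172.0 [array([-0. ,  0.9,  1.2,  1.4, -0.9,  1.4, -1.5]), array([-0.7,  0.7,  0.9,  1.8, -0.6,  1. ,  0.4]), array([-0.8,  0.6,  0.9,  1.7, -0.5,  1.1,  0.3])]
-157.0 [array([-0.1,  1. ,  1.4,  1.4, -1. ,  1.5, -1.1]), array([-0.7,  0.6,  0.8,  1.8, -0.6,  1. ,  0.6]), array([-0.7,  0.5,  0.9,
[... 2520 characters left out ...]
2, -1.1]), array([-0.9,  0.8,  1.4,  1.7, -0.9,  1.4, -1.2])]
98.0 [array([ 0.8,  0.6, -0.5,  1.3,  0.3,  1.2,  2.4]), array([-0.8,  0.9,  1.2,  1.8, -0.9,  1.2, -0.9]), array([-0.9,  0.8,  1.3,  1.7, -0.8,  1.3, -0.9])]
113.0 [array([ 1. ,  0.7, -0.9,  1.3,  0.5,  1.3,  2.5]), array([-0.8,  0.8,  1.2,  1.8, -0.9,  1.1, -0.7]), array([-0.9,  0.8,  1.3,  1.7, -0.8,  1.3, -0.7])]
128.0 [array([-0. ,  0.9,  1.2,  1.4, -0.9,  1.4, -2.5]), array([-0.8,  0.8,  1.1,  1.8, -0.8,  1.1, -0.4]), array([-0.9,  0.7,  1.2,  1.7, -0.7,  1.2, -0.5])]
143.0 [array([-0. ,  0.9,  1.2,  1.4, -0.9,  1.4, -2.2]), array([-0.8,  0.8,  1. ,  1.8, -0.8,  1.1, -0.2]), array([-0.8,  0.7,  1.1,  1.7, -0.6,  1.2, -0.3])]
```

View pics/w_dial.png

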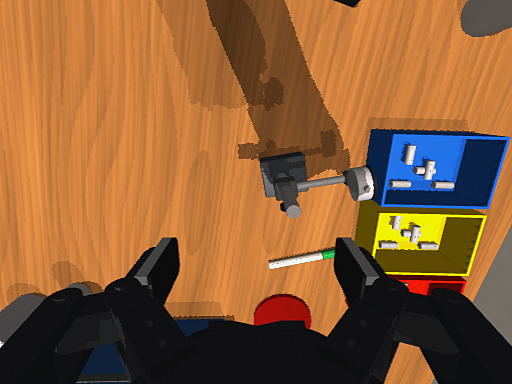

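Dial gauge: column top at (292,211), dial at (360,183). That gives column (565.0,-402.6) and dial direction 19.8°. The seated shaft measures about 2.3 mm short (end gap about 6.5 mm, journals 2 mm off the block centres). There's time to spare, so I'll shift it with a small lift first.

```bash
cat >> h.py <<'E'
def seat():
    w=cloud(snap('wrist'));p=w.reshape(-1,3);d=p[:,:2]-mid;X=d@ex;Y=d@ey;z=p[:,2]
    def rng(n,m): m&=~np.isnan(X); print(n,np.round([np.percentile(Y[m],1),np.percentile(Y[m],99)],1),'x %.1f'%np.mean(X[m]),m.sum())
    rng('plain',(z>93)&(z<101)&(abs(X)<6)&(Y>78)&(Y<92.5)); rng('ball',(z>88)&(abs(X)<6)&(Y>92.5)&(Y<104))
    rng('midj',(z>104.3)&(z<108)&(abs(X)<8)&(abs(Y)<30));rng('flange',(z>108)&(z<114)&(abs(X)<15)&(Y<-85)&(Y>-115))
    for s in(62,-62):
        rng('j',(z>104.8)&(z<108)&(abs(X)<8)&(abs(Y-s)<20));rng('V',(z>84)&(z<89.5)&(abs(X)>19)&(abs(X)<26)&(abs(Y-s)<24))
E
python3 - <<'E'
from h import *
movep(xyz(mid-10*ex-20*ey,280),R(YAW));wait(.2);seat()
m=mid-2*ey
movep(xyz(m,135),R(YAW));movel(xyz(m,73),max_speed=100);wait(.2);clamp();wait(.2);st('clamp')
movel(xyz(m,79),max_speed=30);movel(xyz(mid+.4*ey,79),max_speed=15);wait(.2)
print(movel(xyz(mid+.4*ey,67),max_speed=12,guard=5));st('down');open_gripper();movel(xyz(mid,190))
movep(xyz(mid-10*ex-20*ey,280),R(YAW));wait(.2);seat();st()
E
```

```text
plain [78.1 87.7] x -0.1 109
ball [ 94.5 103.9] x 0.2 102
midj [-13.8  10.4] x 1.1 195
flange [-102.3  -93.7] x 1.1 119
j [48.5 72.4] x 0.9 154
V [46.3 77.9] x 4.7 289
j [-76.  -51.5] x 0.7 117
V [-77.7 -45.8] x 3.6 207
clamp t=33.9 gap 30.3 p [490.5  31.1  73.2] F [-1.3  1.2  7.8] q [-0.68  0.7   0.69  2.09 -0.77  0.62  0.42]
True
down t=35.3 gap 30.2 p [490.8  33.5  73.3] F [-1.   1.2  8.1] q [-0.68  0.7   0.69  2.09 -0.77  0.63  0.42]
plain [78.7 90.2] x -0.1 128
ball [ 94.2 103.5] x 0.2 98
midj [-11.7  12.7] x 0.7 190
flange [-100.3  -91.4] x 0.5 121
j [49.6 74.5] x 0.9 164
V [47.  77.4] x 4.7 279
j [-73.5 -49.4] x 1.0 103
V [-77.1 -45.8] x 3.6 215
 t=37.5 gap 85.3 p [477.8  14.7 279.2] F [-0.3  0.2 -0.4] q [-0.96  0.4   1.07  1.95 -0.4   1.04  0.16]
```

Now the journals sit at +62.0 and -61.5 and the blocks at +62.2 and -61.5; the end gap is about 4 mm. On to the dial gauge.

```bash
python3 - <<'E'
from h import *
t=19.8;c=[565.0,-402.6]
movep(xyz(c,250),R(t-180));movel(xyz(c,141.5),max_speed=100);wait(.2);clamp();wait(.2);st('clamp')
movel(xyz(c,160),max_speed=40);movel(xyz(c,285),max_speed=150);st('lift')
q=mid+.4*ey+90.5*ex
movep(xyz(q,285),R(YAW));wait(.3);st('over')
a=snap('scene','s_dial.png');w=cloud(a)
p=w.reshape(-1,3);p=p[(p[:,2]>120)&(p[:,2]<300)&(np.hypot(p[:,0]-q[0],p[:,1]-q[1])<140)]
d=p[:,:2]-q;X=d@ex;Y=d@ey
for z in range(130,300,10):
    k=(p[:,2]>=z)&(p[:,2]<z+10)&(abs(Y)<60)
    if k.sum(): print(z,k.sum(),np.round([X[k].min(),X[k].max(),Y[k].min(),Y[k].max()],0))
cv2.imwrite('pics/s_dial_c.png',cv2.resize(a['image'][80:330,140:440],(720,600)))
E
```

```text
clamp t=41.4 gap 14.7 p [ 564.9 -402.7  141.6] F [-0.3  1.4  4.1] q [-0.06  1.16  1.29  1.51 -1.13  1.34 -1.45]
lift t=43.0 gap 14.6 p [ 564.9 -402.3  283.9] F [ 0.1  0.3 -8.2] q [-0.05  1.    1.36  1.37 -0.97  1.51 -1.56]
over t=44.9 gap 14.5 p [580.5  20.7 284.9] F [ 0.1 -0.1 -7.5] q [-0.78  0.59  1.    1.69 -0.53  1.16  0.22]
140 41 [ -7.  32. -30.  28.]
150 81 [-17.  32. -30.  30.]
160 99 [-35.  32. -30.  35.]
170 463 [-37.  32. -30.  37.]
180 164 [-34.  32. -28.  27.]
190 24 [ 0. 10. -8.  7.]
200 22 [ 2.  9. -7.  6.]
210 17 [-88.   9.  -6.   5.]
220 15 [-81.  16. -13.  22.]
230 84 [-82.  17. -13.  30.]
240 168 [-87.  18. -14.  33.]
250 91 [-82.  15. -18.  11.]
260 60 [-82.   9. -21.   7.]
270 69 [-100.    9.  -21.    6.]
280 69 [-101.   15.  -19.   11.]
290 43 [-100.   23.  -10.   11.]
```

View pics/s_dial_c.png

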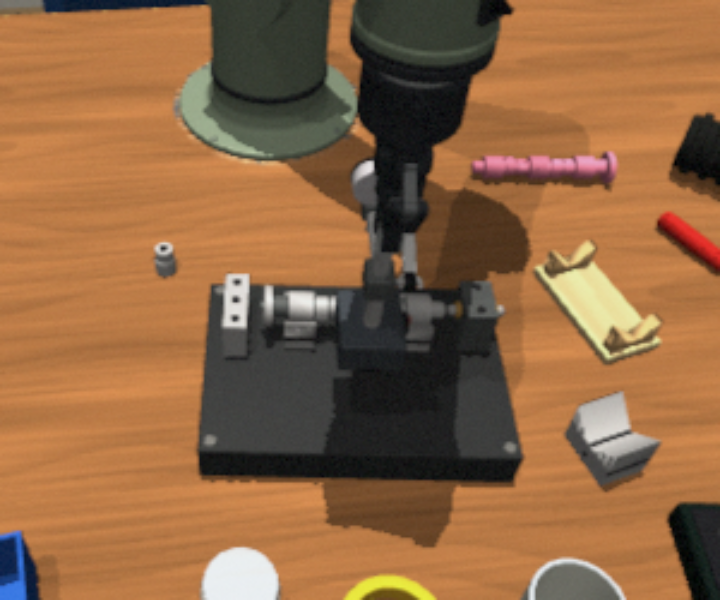

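The gauge hangs upright, square to the plate, dial toward the robot, above the plate behind the shaft. Lower it.

```bash
python3 - <<'E'
from h import *
q=mid+.4*ey+90.5*ex
movel(xyz(q,203),max_speed=100);wait(.2)
print(movel(xyz(q,187),max_speed=12,guard=5));st('down')
open_gripper();wait(.2);movel(xyz(q,290),max_speed=100)
movep(xyz(mid+60*ex-60*ey,380),R(YAW));wait(.2);c=snap('wrist','w_end.png');w=cloud(c);st()
rect(w,'base',80,90,q,60);r=rect(w,'col',222,236,q,30);rect(w,'dial',160,200,q-90*ex,40);seat()
for n,z in(('base',(80,90)),):
    pass
p=w.reshape(-1,3)
for n,zl,zh,c0,rad in(('col',222,236,q,30),('dial',160,200,q-90*ex,40)):
    k=(p[:,2]>zl)&(p[:,2]<zh)&(np.hypot(*(p[:,:2]-c0).T)<rad);d=np.array(cv2.minAreaRect(p[k,:2].astype(np.float32))[0])-mid;print(n,'X %.1f Y %.1f'%(d@ex,d@ey))
snap('scene','s_end.png')
E
```

```text
True
down t=47.1 gap 14.8 p [580.6  21.2 191.5] F [ 0.2 -0.   5.7] q [-0.72  0.68  0.9   1.79 -0.63  0.99  0.3 ]
 t=49.9 gap 85.8 p [542.  -34.  379.2] F [ 0.2 -0.3  0.1] q [-0.8   0.44  1.1   1.64 -0.4   1.31  0.23]
base 1007 [577.   22.5] [64.2 70.1] 82.5 z [83.3 84.9 86.5]
col 180 [581.   19.3] [15.4 14.6] 35.6 z [227.1 229.  230.2]
dial 715 [490.8  31.6] [41.3 21.3] 82.0 z [170.7 190.8 195.6]
plain [78.5 89.3] x 0.2 71
ball [ 94.  103.7] x 0.8 64
midj [ 6.8 12.5] x 5.2 7
flange [-100.5  -92. ] x 1.5 76
j [50. 75.] x 1.3 96
V [47.2 77.7] x 4.5 184
j [-74.  -49.5] x 1.2 76
V [-77.7 -46.3] x 4.1 139
col X 91.3 Y -1.4
dial X 0.3 Y -1.4
```

View pics/w_end.png

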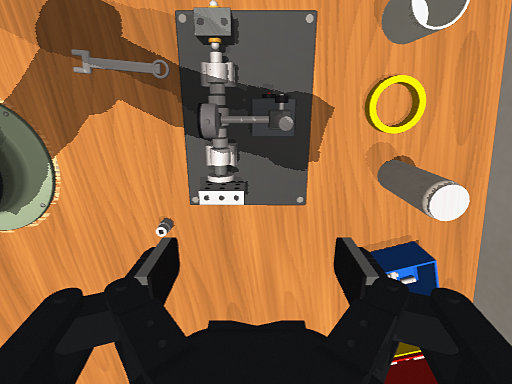

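View pics/s_end.png

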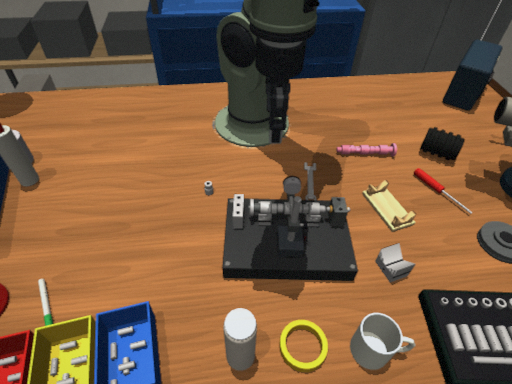

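Everything stands as wanted, and the gripper is clear of it all. Handing in.

```bash
python3 -c "
from h import *
finish_job()"
```

```text
the job is handed in; nothing more can be done
```

I set the camshaft up on the plate as asked and handed the job in at about 50 s of the 112 s allowed; no verdict was reported.

- **V-blocks and camshaft:** Both small V-blocks stand on the plate in line with the end stop's screw. The blocks measure +62.4 and -62.0 mm from the intended centre, and the end journals +62.5 and -61.8 mm. The camshaft lies level in them with its flange pointing away from the stop and its plain end about 4 to 5 mm short of the ball.
- **One correction:** The camshaft first seated about 2.3 mm too far from the stop. I lifted it a few millimetres, moved it along and set it down again before touching the dial gauge.
- **Dial gauge:** It stands upright on the plate behind the camshaft, square to the plate. By the last depth view the dial is about 1 mm or less across from the shaft's axis and 2 mm along it from the middle journal's centre. I could not see the stylus tip itself. The robot's own position reading put it within 0.5 mm, so the two disagree by about the camera's 2 mm accuracy.
- **Left alone:** I did not move the odd V-block, the parallel block or the pink camshaft look-alike. Every set-down was a slow descent that stopped on a light contact force.

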